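# Tip a filled bottle onto its side in a leak-check cradle

### The arm

A 7-joint arm with a two-finger parallel gripper is mounted at the origin on a cart in front of the work surface, level with it; the furniture and walls round the work are solid. World frame = base frame: x ahead of the robot, y to its left, z up, the work surface at z = 0. Lengths are in mm, angles in rad, forces in N, time in s.
With the tool pointing down it reaches from about 400 to 925 mm from the base axis. Payload 4.1 kg.
Tool frame: the origin (TCP) lies at the very end of the fingers, on their centre line; the grasp point (between the pads) lies 19 mm behind it (ctrl.hold_point_z is the z of the grasp point in the tool frame, in mm); z points along the fingers, y is the line along which they close (so a half turn about z gives the same grasp; the last joint's range is limited). The gripper opens to 85 mm and grips with 20 to 120 N. Pads are 22 mm wide; open, the fingers measure 114 mm over their backs; the gripper's body (76 mm by 85 mm) begins 54 mm behind the grasp point. The pads swing forward as they close: fully open they stand 13 mm farther back than shut.
Start: joints at [-1.375, 0.398, 0.045, 1.537, -0.019, 1.207, -0.051], TCP at [188.835, 622.001, 231.347] pointing down, gripper open.
Joint ranges: [-2.82, 2.82], [-0.49, 2.23], [-1.37, 1.46], [0, 2.46], [-1.36, 4.5], [0.23, 2], [-2.94, 2.94]. Speed limits (rad/s): [2.57, 2.57, 3.14, 3.14, 3.14, 3.14, 3.14].

### API

Orientations are given as a rotation vector (axis times angle).
In Python, from cell import ctrl gives the robot as it stands.
- The arm moves only by the tool drive_tool, never from a script. Its argument "series" is a list of rows, each a list of 2 entries, a list of its own where there are three numbers: the shift along the world's x, y, z in cm, then the turn, a rotation vector about the world's x, y, z in degrees. A call has 1 to 20 rows; each row shifts and turns the commanded pose from where the row before left it; what a row does not reach is not made up. A row lasts 1/10 s, in which the tool goes at most 50 mm and 8.59 degrees, less where a joint would pass 70% of its speed; a pose out of reach is approached as far as the arm can. A call with a gripper value outside its range is refused whole. "fingers" is the closure, from 0 (fully open) to 1 (shut), set as the call begins (left out, the last holds). The fingers move at their own pace and stop on an object; "newtons" is the grip in N (left out, the last holds). Time passes only in rows, so rows that do not move let the fingers close. It gives the time, the measured TCP pose, the force, the opening and the grip force at its end, in the units of the state.
- ctrl.get_obs(): the state, without advancing time (a new reading comes with each control period).
- ctrl.get_image(name): name is "scene" or "top" or "wrist"; returns (picture, depth): 420x560x3 uint8, red, green, blue; 420x560 float32, mm along the optical axis (not along the pixel's ray), 0 where there is no reading.
- ctrl.camera_info(name): a dict with "fx", "fy", "cx", "cy" (pixels), "extrinsics" (4x4, takes a point from camera to world coordinates); the wrist camera has in their place "T_tool_cam" (4x4, takes a point from camera to tool coordinates, whose origin is the TCP and whose axes are the flange's). Camera axes: x right, y up, looking along -z (the intrinsics and any distortion apply to the point x, -y, -z); pixel columns grow to the right and rows downward; lengths in mm; the calibration is good to about 2 mm. A picture is of the moment at which its call begins: read the wrist's pose just before it. camera_info takes no time and is no camera call.
- ctrl.finish_job(): hands the job in; it is judged then, once.
The state is a dict: "time_s": time; "joints": joint angles; "qvel": joint speeds; "joint_torque": joint torques, N m; "eef_pos": TCP position; "orientation": TCP orientation; "contact_force": force on the tool from outside, world axes, zero at the start; "torque": the same for the moment, N m; "gripper_width": finger opening in mm; "finger_force": force on a finger pad.
Only numpy, scipy, OpenCV 4.12 (cv2) and the standard library are available. Lean on these libraries where they do the work, as an engineer would, in place of code of your own. Each camera call takes 0.05 s, during which the arm holds its last target. There are 200 camera calls.

### The job

Leak-check the bottle that stands in the white spill tray: with the fingertips, and without ever pinching or lifting it, push it, still upright, across the tray and between the cheeks of the empty V-cradle until its foot rests against the front edge of the V. Then tip it forward over that edge and ease it down gently, never letting it drop, so that it ends lying in the V, along it, with its cap pointing away from where it stood. Leave the bottle already lying in the other cradle, the big bottle beside the tray and the timer where they are.

Things in the scene. Friction and masses are not known exactly. Their poses are not given: they have to be found in the camera images.
- bottle: The bottle to lay down: white reagent bottle with a screw cap, standing in the spill tray. Body 54 mm across, straight-sided up to 70 mm, then a shoulder up to 90 mm; cap 35 mm across from 91 to 105 mm, the top. About 0.16 kg (varies by a third), centre of mass roughly 46 mm up. Origin: centre of its underside; z: up through the cap.
- bottle_mid (a point): The same bottle's middle, on its axis 52.5 mm above its underside.
- cradle_free: The empty V-cradle, bent polished steel (slippery), fixed in the tray: a V floor (35 degrees) between upright cheeks 58 mm apart inside, 48 mm high. Origin: on the tray floor under the middle of the V's front edge; x: along the V, the way the bottle is to fall; y: across; z: up. V: x 0 to 68 mm, its bottom 4 mm up. The cheeks run from x = -30 to 68 mm and flare out at the mouth to 75 mm at x = -42 mm.
- stop_edge (a point): Middle of the empty cradle's front edge, at the bottom of the V, 4 mm above the tray floor; axes as the cradle's. The flat upright face below it is the stop: a bottle standing against it has its axis 27 mm in front (x = -27 mm), y = 0, and tips over this edge; its foot slides back a little as it tilts, and it goes on falling by itself only beyond about 45 degrees.
- rest (a point): Where the laid bottle's axis comes to lie, above the far end of the empty cradle's V (x = 68 mm), 37 mm above the tray floor; axes as the cradle's. The laid bottle's base sticks out 10 to 30 mm in front of the stop edge, and the underside of its cap, beyond the end of the steel, is 19 mm above the tray floor.
- spill_tray: The white spill tray, fixed, 300 x 220 mm with a 2 mm floor (its top is z = 0.002) and a rim 10 mm high. Both cradles and the bottle stand in it. Origin: centre of its underside; x: along the cradles, the way the bottle is to fall. The cradles' front edges lie at x = -5 mm; the cradles are centred on y = +50 and -50 mm, either may be the empty one.
- lying_bottle: A small bottle, 48 mm across and 88 mm long, already lying in the other cradle, its top 60 mm above the worktop; must stay. Origin: centre of its base.
- big_bottle: The bigger standing bottle, 64 mm across and 118 mm high, beside the tray; must stay. Origin: centre of its underside.
- timer: The bench timer, 27 x 68 x 60 mm, standing behind the tray; must stay. Origin: centre of its underside.
Not all that is in view belongs to the job. What is shaped like the bottle but yellow is not meant.

How it is judged (in metres and radians):
On the way, in this order (a step that is already met when the one before it is completed fails the run):
1. the bottle stands upright with its foot against the front edge of the empty cradle (angle between bottle's own z axis and vertical below 0.1 rad and x of bottle in the frame of cradle_free between -0.033 and -0.024 m and y of bottle in the frame of cradle_free between -0.005 and 0.005 m), for 0.2 s.
2. the bottle lies in the V (angle between bottle's own z axis and vertical between 1.48 and 1.66 rad and angle between the z axis of bottle and the x axis of cradle_free, either way round below 0.1 rad and y of bottle_mid in the frame of cradle_free between -0.006 and 0.006 m and z of bottle_mid in the frame of cradle_free between 0.032 and 0.042 m and x of bottle_mid in the frame of cradle_free between 0.015 and 0.055 m and x of bottle in the frame of cradle_free below 0.005 m and linear speed of bottle below 0.02 m/s and angular speed of bottle below 0.2 rad/s), for 0.2 s.
At the end, for the whole second after the job is handed in: The bottle lies level (within 5 degrees) in the V of the empty cradle, along it within 6 degrees and 6 mm, resting on both wings, its middle 15 to 55 mm behind the front edge and its base in front, cap away from where it stood, at rest and released (all of step 2); the robot touches nothing.
It fails at once if the bottle is lifted (height (world z) of bottle_mid above 0.085 m).
It fails at once if the bottle is pinched or pressed hard (more than 25 N) (contact force between bottle and the fingers above 25 N).
It fails at once if the bottle drops or is knocked over (turns faster than 5 rad/s) (angular speed of bottle above 5 rad/s).
It fails at once if the bottle is tipped away from the cradle's front edge (angle between bottle's own z axis and vertical above 0.35 rad and (x of bottle in the frame of cradle_free below -0.065 m or y of bottle in the frame of cradle_free below -0.025 m or y of bottle in the frame of cradle_free above 0.025 m)).
It fails at once if the lying bottle, the big bottle or the timer is moved (more than 12 mm) (distance of any of lying_bottle, big_bottle, timer from where it was at the start of the episode above 0.012 m).
It also fails if it takes over 72 s, if anything falls off the work surface, if the arm or the gripper's body presses on something with over 40 N, if the wrist force passes 120 N, or if a joint passes its speed limit or range.

## Working session

There is one attempt and no reset: what is moved stays moved. The work goes in short steps, Python scripts to look and compute and a tool call to move; the robot and the scene stay as the last step left them, time stands still between calls to the robot, and variables do not carry over. Pictures are saved under pics/ and viewed, at most 10 in all, crops included, and the job is handed in when it is done.

Besides the shell and the picture viewer there is one more tool, called as name(argument=value, ...) on one line, values as JSON. drive_tool: Moves the arm, as the interface text tells. Its arguments: {"type":"object","properties":{"series":{"type":"array","items":{"type":"array"}},"fingers":{"type":"number"},"newtons":{"type":"number"}},"required":["series"]}

```bash
ls; mkdir -p pics
python3 - <<'E'
from cell import ctrl
import cv2,numpy as np
o=ctrl.get_obs();print({k:np.round(v,3) for k,v in o.items()})
for n in("scene","top"):
    p,d=ctrl.get_image(n);cv2.imwrite(f"pics/{n}0.png",p[:,:,::-1]);np.savez(f"{n}0.npz",p=p,d=d)
    print(n,ctrl.camera_info(n))
print(ctrl.camera_info("wrist"))
E
```

```text
pics
{'time_s': np.float64(0.0), 'joints': array([-1.375,  0.399,  0.045,  1.538, -0.019,  1.207, -0.051]), 'qvel': array([-0.   ,  0.001, -0.   , -0.001,  0.   ,  0.001, -0.   ]), 'joint_torque': array([ 0.0000e+00, -4.7511e+01,  1.3650e+00, -2.5423e+01,  1.2000e-02,
        9.0000e-03, -0.0000e+00]), 'eef_pos': array([188.634, 621.352, 230.249]), 'orientation': array([-4.610e-01, -3.107e+00,  3.000e-03]), 'contact_force': array([ 0.846,  0.169, -0.377]), 'torque': array([-0.016, -0.014, -0.035]), 'finger_force': np.float64(0.0), 'gripper_width': np.float64(85.493)}
scene {'fx': 478.4513857582462, 'fy': 478.4513857582462, 'cx': 275.6323480347718, 'cy': 201.79440211620724, 'extrinsics': array([[ 7.98758778e-02, -8.53835344e-01,  5.14378313e-01,
         9.88739053e+02],
       [ 9.96797175e-01,  7.04396332e-02, -3.78635731e-02,
         2.73149115e+02],
       [-3.90336280e-03,  5.15755236e-01,  8.56727086e-01,
         1.02565907e+03],
       [ 0.00000000e+00,  0.00000000e+00,  0.00000000e+00,
         1.00000000e+00]])}
top {'fx': 388.9037870698491, 'fy': 388.9037870698491, 'cx': 2
[... 159 characters left out ...]
0111e-01,  2.24880737e-02, -1.31890029e-02,
         3.10393712e+02],
       [-9.19334100e-03,  1.69324286e-01,  9.85517513e-01,
         9.13254169e+02],
       [ 0.00000000e+00,  0.00000000e+00,  0.00000000e+00,
         1.00000000e+00]])}
{'fx': 301.3721227854117, 'fy': 301.3721227854117, 'cx': 275.56526605543405, 'cy': 218.52714294631133, 'T_tool_cam': array([[ 8.12236266e-05,  9.56623013e-01,  2.91328689e-01,
         7.45482393e+01],
       [ 9.99999994e-01, -9.91516441e-05,  4.67757516e-05,
        -3.49689317e-01],
       [ 7.36324789e-05,  2.91328683e-01, -9.56623015e-01,
        -1.42817146e+02],
       [ 0.00000000e+00,  0.00000000e+00,  0.00000000e+00,
         1.00000000e+00]])}
```

View pics/scene0.png

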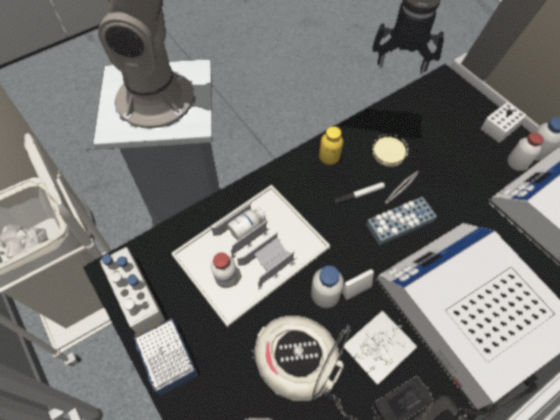

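View pics/top0.png

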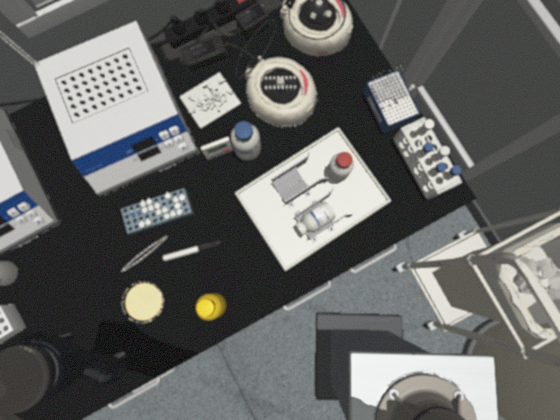

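```bash
cat > h.py <<'E'
import numpy as np,cv2
from cell import ctrl
def ray(n,uv):
    c=ctrl.camera_info(n);E=c["extrinsics"];uv=np.atleast_2d(uv)
    d=np.c_[(uv[:,0]-c["cx"])/c["fx"],-(uv[:,1]-c["cy"])/c["fy"],-np.ones(len(uv))]@E[:3,:3].T
    return E[:3,3],d
def onz(n,uv,z):
    o,d=ray(n,uv);return o+d*((z-o[2])/d[:,2])[:,None]
def cloud(n,d):
    v,u=np.mgrid[:420,:560];o,r=ray(n,np.c_[u.ravel(),v.ravel()])
    return (o+r*d.reshape(-1,1)).reshape(420,560,3)
E
python3 - <<'E'
from h import *
for n in("top","scene"):
    f=np.load(n+"0.npz");p,d=f["p"],f["d"];P=cloud(n,d)
    hsv=cv2.cvtColor(p,cv2.COLOR_RGB2HSV)
    # tray
    c=(313,150) if 0 else None
    m=((p.min(2)>110)&(P[...,2]<25)&(P[...,2]>-10)).astype(np.uint8)
    m=cv2.morphologyEx(m,cv2.MORPH_CLOSE,np.ones((5,5)))
    k,l,st,ce=cv2.connectedComponentsWithStats(m)
    seed={"top":(270,200),"scene":(225,300)}[n]
    i=l[seed[1],seed[0]];print(n,"tray area",st[i])
    h=cv2.convexHull(np.argwhere(l==i)[:,::-1].astype(np.int32))
    W=onz(n,h[:,0].astype(float),10)[:,:2].astype(np.float32)
    R=cv2.minAreaRect(W);print("rect",R,cv2.boxPoints(R).round(1).tolist())
    red=(((hsv[...,0]<8)|(hsv[...,0]>172))&(hsv[...,1]>120)&(P[...,2]>60)&(P[...,2]<130)&(P[...,0]>150)&(P[...,0]<750))
    k,l,st,ce=cv2.connectedComponentsWithStats(red.astype(np.uint8))
    for j in range(1,k):
        if st[j,4]>20:
            q=P[l==j];t=q[q[:,2]>np.percentile(q[:,2],60)];print("red",st[j],ce[j],"top",np.median(q[q[:,2]>102],0) if (q[:,2]>102).any() else None,np.percentile(q[:,2],[50,90,99]),"onz107",onz(n,ce[j],100))
E
```

```text
top tray area [  235   127   156   144 10275]
rect ((503.5418701171875, 251.57943725585938), (222.37901306152344, 301.6660461425781), 34.54983139038086) [[326.3999938964844, 312.79998779296875], [497.5, 64.30000305175781], [680.7000122070312, 190.39999389648438], [509.6000061035156, 438.8999938964844]]
red [337 153  14  14 156] [343.60897436 159.58333333] top [566.35893066 190.66427945 105.07089806] [104.9977568  106.87984745 108.32319253] onz107 [[567.29813976 190.39389292 100.        ]]
scene tray area [ 172  185  158  141 8790]
rect ((503.0717468261719, 249.51148986816406), (224.17730712890625, 302.92510986328125), 34.53799819946289) [[324.8999938964844, 310.70001220703125], [496.6000061035156, 61.20000076293945], [681.2999877929688, 188.3000030517578], [509.5, 437.79998779296875]]
red [529 134  13  10  94] [535.29787234 138.54255319] top [308.76463153 957.61920538 105.57538423] [105.32856409 107.82212702 109.43319368] onz107 [[305.13732522 961.7291503  100.        ]]
red [215 254  13  14 140] [221.02857143 260.41428571] top [569.9631006  188.78393834 106.99332287] [106.94929969 109.13267933 111.33600761] onz107 [[567.03811303 188.05309494 100.        ]]
```

drive_tool(series=[[[2.8, -2.9, 0.3], [0, 0, 4.3]], [[2.8, -2.9, 0.3], [0, 0, 4.3]], [[2.8, -2.9, 0.3], [0, 0, 4.3]], [[2.8, -2.9, 0.3], [0, 0, 4.3]], [[2.8, -2.9, 0.3], [0, 0, 4.3]], [[2.8, -2.9, 0.3], [0, 0, 4.3]], [[2.8, -2.9, 0.3], [0, 0, 4.3]], [[2.8, -2.9, 0.3], [0, 0, 4.3]], [[2.8, -2.9, 0.3], [0, 0, 4.3]], [[2.8, -2.9, 0.3], [0, 0, 4.3]], [[2.8, -2.9, 0.3], [0, 0, 4.3]], [[2.8, -2.9, 0.3], [0, 0, 4.3]], [[0, 0, 0], [0, 0, 0]], [[0, 0, 0], [0, 0, 0]]], fingers=0.62)

```text
time_s: 1.5
eef_pos: [525.3, 272.8, 266.9]
orientation: [0.932, -2.999, -0.0]
contact_force: [-1.1, 0.9, 0.0]
gripper_width: 32.3
finger_force: 0.0
```

```bash
cat >> h.py <<'E'
from scipy.spatial.transform import Rotation as Ro
def wcloud():
    ob=ctrl.get_obs();p,d=ctrl.get_image("wrist");c=ctrl.camera_info("wrist");T=c["T_tool_cam"]
    v,u=np.mgrid[:420,:560]
    q=np.stack([(u-c["cx"])/c["fx"]*d,-(v-c["cy"])/c["fy"]*d,-d],-1).reshape(-1,3)
    q=q@T[:3,:3].T+T[:3,3]
    q=q@Ro.from_rotvec(ob["orientation"]).as_matrix().T+ob["eef_pos"]
    q[d.ravel()==0]=np.nan
    return p,d,q.reshape(420,560,3)
X=np.array([-0.567,0.8237]);Y=np.array([-0.8237,-0.567]);O=np.array([503.3,250.5])
def tray(P): # world->tray xy,z
    q=P[...,:2]-O;return np.stack([q@X,q@Y,P[...,2]],-1)
def world(x,y): return O+x*X+y*Y
def hmap(P,p,s=2,x0=-230,x1=210,y0=-170,y1=140):
    """rectified top view, x right, y up"""
    t=tray(P).reshape(-1,3);c=p.reshape(-1,3)
    ok=np.isfinite(t[:,2]);t=t[ok];c=c[ok]
    i=np.argsort(t[:,2]);t=t[i];c=c[i]
    H=np.zeros((int((y1-y0)*s/2),int((x1-x0)*s/2)));C=np.zeros(H.shape+(3,),np.uint8)
    a=((t[:,0]-x0)*s/2).astype(int);b=((y1-t[:,1])*s/2).astype(int)
    k=(a>=0)&(b>=0)&(a<H.shape[1])&(b<H.shape[0])
    H[b[k],a[k]]=t[k,2];C[b[k],a[k]]=c[k];return H,C
E
python3 - <<'E'
from h import *
p,d,P=wcloud();np.savez("w1.npz",p=p,P=P)
H,C=hmap(P,p)
hm=cv2.applyColorMap(np.clip(H*2,0,255).astype(np.uint8),cv2.COLORMAP_JET)
cv2.imwrite("pics/w1.png",np.vstack([np.hstack([p[:,:,::-1][::2,::2],np.zeros((210,600,3),np.uint8)])[:, :800],np.hstack([C[:,:,::-1],hm])[:, :800]]) if 0 else cv2.resize(np.vstack([C[:,:,::-1],hm]),None,fx=.96,fy=.96))
cv2.imwrite("pics/w1raw.png",p[:,:,::-1])
hsv=cv2.cvtColor(p,cv2.COLOR_RGB2HSV);t=tray(P)
red=((hsv[...,0]<8)|(hsv[...,0]>172))&(hsv[...,1]>120)&(t[...,2]>100)&(t[...,2]<115)
q=t[red];print(red.sum(),np.median(q,0),q.min(0),q.max(0),cv2.minEnclosingCircle(q[:,:2].astype(np.float32)))
f=(t[...,2]>-8)&(t[...,2]<9)&(abs(t[...,0])<100)&(abs(t[...,1])<90);print("floor z",np.median(t[f][:,2]))
E
```

```text
849 [-87.4988938  -16.56822119 106.4882673 ] [-104.84620485  -34.05724092  103.67415907] [-70.74514517   0.31600156 108.89307217] ((-87.80443572998047, -17.019224166870117), 17.503381729125977)
floor z 2.2441512453362407
```

View pics/w1.png

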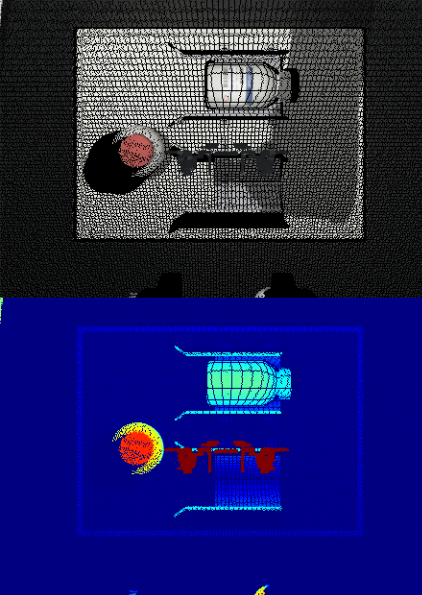

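View pics/w1raw.png

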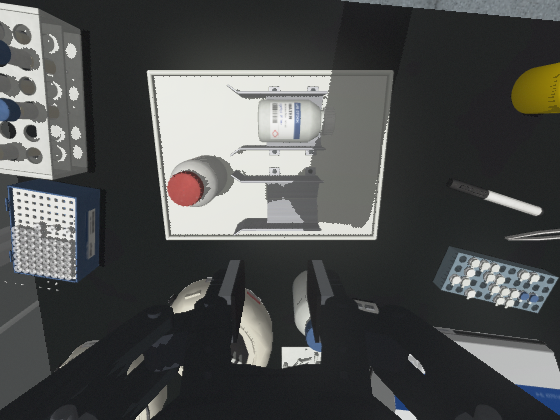

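Run:
```python
from h import *
f=np.load("w1.npz");t=tray(f["P"]).reshape(-1,3);t=t[np.isfinite(t[:,2])]
def sel(x0,x1,y0,y1,z0,z1):
    m=(t[:,0]>x0)&(t[:,0]<x1)&(t[:,1]>y0)&(t[:,1]<y1)&(t[:,2]>z0)&(t[:,2]<z1);return t[m]
for a in((-25,20),(30,60)):
  for b in((-90,-70),(-30,-10),(10,30),(70,90)):
    q=sel(*a,*b,42,56);print(a,b,len(q),np.percentile(q[:,1],[5,50,95]).round(1),q[:,2].max().round(1))
# V start along x
for y in(-70,-60,-40):
    q=sel(-30,30,y-5,y+5,-5,40);q=q[np.argsort(q[:,0])]
    b=np.arange(-30,30,3);print(y,[(int(c),round(float(np.median(q[(q[:,0]>=c)&(q[:,0]<c+3),2])),1)) for c in b if ((q[:,0]>=c)&(q[:,0]<c+3)).any()])
for y in(-50,0,50):
    q=sel(-165,-135,y-10,y+10,6,14);r=sel(135,165,y-10,y+10,6,14);print("rimx",np.median(q[:,0]),np.median(r[:,0]) if len(r) else None)
for x in(-80,0,80):
    q=sel(x-10,x+10,-120,-100,6,14);r=sel(x-10,x+10,100,120,6,14);print("rimy",np.median(q[:,1]),np.median(r[:,1]))
# things beyond tray at -x and -y
q=sel(-260,-150,-120,120,20,200);print("beyond -x",q[:,0].max() if len(q) else None,)
f=np.load("top0.npz");t=tray(cloud("top",f["d"])).reshape(-1,3)
q=sel(-20,160,-220,-115,40,130);print("big",np.percentile(q,[1,50,99],axis=0).round(0))
q=sel(-260,-155,-140,140,20,200);print("rack",np.percentile(q,[1,50,99],axis=0).round(0))
q=sel(155,300,-140,140,20,200);print("far",len(q),np.percentile(q,[1,50,99],axis=0).round(0))
```

```text
(-25, 20) (-90, -70) 141 [-80.9 -78.9 -78.2] 51.6
(-25, 20) (-30, -10) 114 [-19.6 -18.3 -17.1] 50.9
(-25, 20) (10, 30) 168 [19.3 21.5 29.4] 51.2
(-25, 20) (70, 90) 240 [70.7 79.9 82.1] 51.0
(30, 60) (-90, -70) 95 [-81.1 -79.  -78.2] 51.5
(30, 60) (-30, -10) 74 [-19.6 -18.3 -17.2] 50.9
(30, 60) (10, 30) 96 [19.3 20.5 29.4] 51.9
(30, 60) (70, 90) 148 [70.7 80.  82. ] 51.2
-70 [(-30, 2.3), (-27, 2.4), (-24, 2.6), (-21, 2.5), (-18, 1.9), (-15, 1.7), (-12, 2.1), (-9, 2.2), (-6, 20.6), (-3, 20.1), (0, 20.5), (3, 20.1), (6, 20.3), (9, 20.4), (12, 20.9), (15, 21.2), (18, 20.4), (21, 20.4), (24, 20.2), (27, 20.7)]
-60 [(-30, 2.3), (-27, 2.0), (-24, 2.2), (-21, 1.7), (-18, 2.3), (-15, 2.3), (-12, 2.1), (-9, 1.9), (-6, 13.7), (-3, 13.1), (0, 13.5), (3, 14.1), (6, 13.6), (9, 14.0), (12, 13.3), (15, 14.2), (18, 13.8), (21, 13.6), (24, 14.5), (27, 12.4)]
-40 [(-30, 2.4), (-27, 2.0), (-24, 2.2), (-21, 2.1), (-18, 2.3), (-15, 1.9), (-12, 2.2), (-9, 2.2), (-6, 12.7), (-3, 12.2), (0, 13.0), (3, 13.3), (6, 13.1), (9, 12.8), (12, 12.9), (15, 13.5), (18, 12.8), (21, 13.3), (24, 13.0), (27, 11.9)]
rimx -146.67214361803588 144.9607140432567
rimx -146.572254903427 145.10822289846408
rimx -146.7449195982191 145.03696204555567
rimy -105.14502702628513 107.32403906041755
rimy -105.1456410209665 107.1792259569061
rimy -105.1610581108338 107.04792043201944
beyond -x -230.25162269275938
big [[ -17. -219.   41.]
 [  70. -183.   86.]
 [ 134. -160.  119.]]
rack [[-259. -136.   23.]
 [-246.   47.   51.]
 [-229.  138.  110.]]
far 87 [[ 257. -140.   21.]
 [ 277. -134.   26.]
 [ 299. -126.   34.]]
```

drive_tool(series=[[[0, -2.83, -1], [3.55, -5.15, 0]], [[0, -2.83, -1], [3.55, -5.15, 0]], [[0, -2.84, -1], [3.55, -5.15, 0]], [[0.05, -2.84, -1], [3.55, -5.15, 0]], [[0, 0, -4], [0, 0, 0]], [[0, 0, -4], [0, 0, 0]], [[0, 0, -4], [0, 0, 0]], [[0, 0, -3], [0, 0, 0]], [[0, 0, 0], [0, 0, 0]], [[0, 0, 0], [0, 0, 0]]])

```text
time_s: 2.55
eef_pos: [525.0, 161.7, 77.6]
orientation: [-0.813, 2.595, 0.18]
contact_force: [0.2, -0.4, 0.3]
gripper_width: 32.4
finger_force: 0.0
```

```bash
cat >> h.py <<'E'
K=np.array([546.9,273.45])
def crad(P): q=P[...,:2]-K;return np.stack([q@X,q@Y,P[...,2]],-1)
def tcp():
    o=ctrl.get_obs();R=Ro.from_rotvec(o["orientation"]).as_matrix();B=np.c_[np.r_[X,0],np.r_[Y,0],[0,0,1]]
    print("t",round(float(o["time_s"]),2),"tcp",crad(np.array(o["eef_pos"])).round(1),"toolz",(B.T@R[:,2]).round(3),"tooly",(B.T@R[:,1]).round(3),"F",(B.T@o["contact_force"]).round(1),"w",round(float(o["gripper_width"]),1),"j",np.round(o["joints"],2))
def bottle(n="wrist"):
    if n=="wrist": p,d,P=wcloud()
    else: p,d=ctrl.get_image(n);P=cloud(n,d)
    t=crad(P);hsv=cv2.cvtColor(p,cv2.COLOR_RGB2HSV)
    r=((hsv[...,0]<8)|(hsv[...,0]>172))&(hsv[...,1]>110)&(abs(t[...,0])<180)&(abs(t[...,1])<120)&(t[...,2]>10)
    q=t[r];top=q[q[:,2]>np.percentile(q[:,2],97)-8] if len(q) else q
    print(n,"cap n",len(q),"med",np.median(q,0).round(1),"min",np.percentile(q,1,axis=0).round(1),"max",np.percentile(q,99,axis=0).round(1),"circ",cv2.minEnclosingCircle(top[:,:2].astype(np.float32)))
    return p,t
E
python3 -c "
from h import *
tcp();bottle('top');bottle('scene')
p,t=bottle();cv2.imwrite('pics/w2.png',p[:,:,::-1])"
```

```text
t 2.55 tcp [-79.6  81.4  77.6] toolz [ 0.002 -0.423 -0.906] tooly [ 1.     0.004 -0.   ] F [-0.4  0.1  0.3] w 32.4 j [-0.39  0.24  0.1   2.25 -0.61  0.27  2.44]
top cap n 165 med [-78.6  31.6 105.2] min [-93.5  17.4  99.7] max [-63.8  45.8 108.6] circ ((-79.29545593261719, 30.837825775146484), 15.83672046661377)
scene cap n 171 med [-82.7  29.7 106.6] min [-96.5  15.6 100.8] max [-68.3  44.2 110. ] circ ((-82.7581787109375, 30.848920822143555), 16.053627014160156)
wrist cap n 2039 med [-82.5  45.2 103.2] min [-98.8  30.7  92.9] max [-65.8  50.  107. ] circ ((-78.40637969970703, 73.70697784423828), 46.32648849487305)
```

View pics/w2.png

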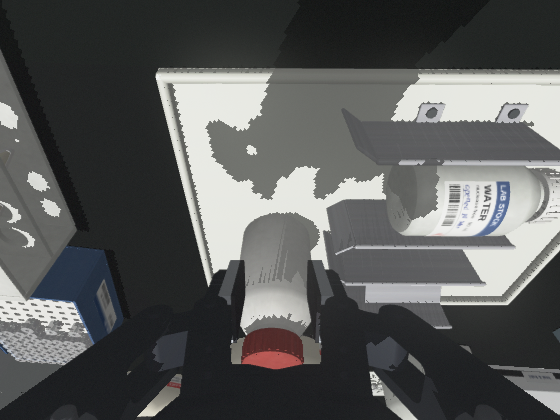

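drive_tool(series=[[[0.08, -0.1, -1], [-3.7, 5.35, 0]], [[0.08, -0.1, -1], [-3.7, 5.35, 0]], [[0, 0, -1.3], [0, 0, 0]], [[0, 0, -1.3], [0, 0, 0]], [[0, 0, 0], [0, 0, 0]], [[0, 0, 0], [0, 0, 0]]])

```text
time_s: 3.3
eef_pos: [525.3, 157.4, 30.6]
orientation: [-0.875, 2.808, 0.092]
contact_force: [0.5, 0.2, 0.9]
gripper_width: 32.1
finger_force: 0.0
```

```bash
python3 -c "
from h import *
tcp()"
```

```text
t 3.3 tcp [-83.3  83.6  30.6] toolz [ 0.001 -0.207 -0.978] tooly [1.    0.001 0.001] F [-0.1 -0.5  0.9] w 32.1 j [-0.58  0.4   0.29  2.12 -0.38  0.47  2.18]
```

drive_tool(series=[[[0.41, 0.285, 0], [0, 0, 0]], [[0.41, 0.285, 0], [0, 0, 0]], [[0.25, 0.17, 0], [0, 0, 0]], [[0.25, 0.17, 0], [0, 0, 0]], [[0.25, 0.17, 0], [0, 0, 0]], [[0.25, 0.17, 0], [0, 0, 0]], [[0.25, 0.17, 0], [0, 0, 0]], [[0.25, 0.17, 0], [0, 0, 0]], [[0.25, 0.17, 0], [0, 0, 0]], [[0.25, 0.17, 0], [0, 0, 0]], [[0.25, 0.17, 0], [0, 0, 0]], [[0.25, 0.17, 0], [0, 0, 0]], [[0.25, 0.17, 0], [0, 0, 0]], [[0, 0, 0], [0, 0, 0]]])

```text
time_s: 4.7
eef_pos: [563.2, 183.3, 31.5]
orientation: [-0.877, 2.805, 0.091]
contact_force: [-0.9, -0.9, 1.9]
gripper_width: 32.2
finger_force: 0.7
```

```bash
python3 -c "
from h import *
tcp();bottle('top');bottle('scene');bottle()"
```

```text
t 4.7 tcp [-83.5  37.7  31.5] toolz [-0.    -0.209 -0.978] tooly [ 1.     0.003 -0.001] F [-0.2  1.2  1.9] w 32.2 j [-0.6   0.46  0.3   2.02 -0.38  0.5   2.15]
top cap n 167 med [-80.3   6.2 105.6] min [-96.1  -8.6  96.6] max [-61.4  35.9 182.7] circ ((-64.19891357421875, 33.088417053222656), 5.061302185058594)
scene cap n 187 med [-84.9   4.6 107.2] min [-98.6 -10.4 100.6] max [-69.8  20.4 110.6] circ ((-83.62360382080078, 5.449718475341797), 16.94988250732422)
wrist cap n 3 med [10.8 89.2 56.8] min [10.1 89.  56.3] max [11.5 90.  58.2] circ ((10.82047176361084, 89.47265625), 0.8952379822731018)
```

drive_tool(series=[[[0.18, 0.13, 0], [0, 0, 0]], [[0.18, 0.13, 0], [0, 0, 0]], [[0.19, 0.12, 0], [0, 0, 0]], [[0, 0, 0], [0, 0, 0]], [[0, 0, 0], [0, 0, 0]], [[-1.2, -0.85, 0], [0, 0, 0]], [[-1.6, -1.2, 0], [0, 0, 0]], [[0, 0, 4], [0, 0, 0]], [[0, 0, 4], [0, 0, 0]], [[0, 0, 4], [0, 0, 0]], [[0, 0, 0], [0, 0, 0]]])

```text
time_s: 5.95
eef_pos: [545.2, 167.9, 158.1]
orientation: [-0.873, 2.793, 0.093]
contact_force: [1.6, 0.2, 0.4]
gripper_width: 32.6
finger_force: 0.0
```

```bash
python3 -c "
from h import *
tcp();bottle('top');bottle('scene');bottle()"
```

```text
t 5.95 tcp [-86.   61.3 158.1] toolz [-0.003 -0.222 -0.975] tooly [ 1.     0.003 -0.003] F [-0.8 -1.4  0.4] w 32.6 j [-0.7   0.23  0.41  1.99 -0.23  0.74  2.02]
top cap n 157 med [-79.7   4.2 104.8] min [-94.4  -9.7 100.1] max [-65.3  18.1 108.1] circ ((-79.86380004882812, 3.5699081420898438), 15.370502471923828)
scene cap n 174 med [-82.4   4.  106.8] min [-96.1 -10.2 101.4] max [-68.7  19.7 110.5] circ ((-82.06752014160156, 4.565072059631348), 16.112714767456055)
wrist cap n 1327 med [-84.    7.1 106.4] min [-99.9 -10.5  99. ] max [-67.2  21.2 107.8] circ ((-82.9596939086914, 5.276280403137207), 18.231237411499023)
```

drive_tool(series=[[[0, 0, 0], [-3.63, 5.27, 0]], [[0, 0, 0], [-3.63, 5.27, 0]], [[0.645, -0.04, 0], [0, 0, -8.2]], [[0.645, -0.04, 0], [0, 0, -8.2]], [[0.645, -0.04, 0], [0, 0, -8.2]], [[0.645, -0.04, 0], [0, 0, -8.2]], [[0.645, -0.04, 0], [0, 0, -8.2]], [[0.645, -0.04, 0], [0, 0, -8.2]], [[0.645, -0.04, 0], [0, 0, -8.2]], [[0.645, -0.04, 0], [0, 0, -8.2]], [[0.645, -0.04, 0], [0, 0, -8.2]], [[0.645, -0.04, 0], [0, 0, -8.2]], [[0.645, -0.04, 0], [0, 0, -8]], [[0, 0, 0], [4.95, 3.4, 0]], [[0, 0, 0], [4.95, 3.4, 0]], [[0, 0, 0], [0, 0, 0]], [[0, 0, 0], [0, 0, 0]]])

```text
time_s: 7.8
eef_pos: [610.6, 161.0, 149.7]
orientation: [-1.367, -2.603, -0.15]
contact_force: [0.0, 0.4, -0.3]
gripper_width: 32.1
finger_force: 0.0
```

```bash
python3 -c "
from h import *
tcp();bottle()"
```

```text
t 7.8 tcp [-128.8   11.3  149.7] toolz [ 0.221  0.002 -0.975] tooly [ 0.001 -1.    -0.002] F [ 0.3 -0.3 -0.3] w 32.1 j [-0.67  0.58  0.66  1.62 -0.57  1.23  0.77]
wrist cap n 1184 med [-78.4  -0.8 106.7] min [-92.7 -12.7 105. ] max [-67.7  15.5 108.2] circ ((-82.17925262451172, 2.6453065872192383), 17.33051872253418)
```

```bash
python3 -c "
from h import *
p,d,P=wcloud();t=crad(P).reshape(-1,3);t=t[np.isfinite(t[:,2])]
for a in((-28,0),(0,30),(30,60)):
  for b in((-40,-20),(20,40)):
    q=t[(t[:,0]>a[0])&(t[:,0]<a[1])&(t[:,1]>b[0])&(t[:,1]<b[1])&(t[:,2]>44)&(t[:,2]<56)]
    print(a,b,len(q),np.percentile(q[:,1],[5,50,95]).round(1) if len(q) else 0)
"
```

```text
(-28, 0) (-40, -20) 157 [-32.  -30.4 -29.3]
(-28, 0) (20, 40) 139 [28.7 30.2 31.3]
(0, 30) (-40, -20) 184 [-32.4 -30.6 -29.4]
(0, 30) (20, 40) 150 [28.6 29.9 31.2]
(30, 60) (-40, -20) 177 [-32.2 -30.4 -29.4]
(30, 60) (20, 40) 151 [28.6 30.1 31.1]
```

drive_tool(series=[[[0.34, 0.235, -2.9], [0, 0, 0]], [[0.34, 0.235, -2.9], [0, 0, 0]], [[0, 0, -3], [0, 0, 0]], [[0, 0, -3], [0, 0, 0]], [[0, 0, 0], [0, 0, 0]], [[-0.23, 0.33, 0], [0, 0, 0]], [[-0.23, 0.33, 0], [0, 0, 0]], [[-0.17, 0.247, 0], [0, 0, 0]], [[-0.17, 0.247, 0], [0, 0, 0]], [[-0.17, 0.247, 0], [0, 0, 0]], [[-0.145, 0.264, 0], [0, 0, 0]], [[-0.145, 0.264, 0], [0, 0, 0]], [[-0.145, 0.264, 0], [0, 0, 0]], [[-0.145, 0.264, 0], [0, 0, 0]], [[-0.145, 0.264, 0], [0, 0, 0]], [[-0.145, 0.264, 0], [0, 0, 0]], [[-0.145, 0.264, 0], [0, 0, 0]], [[-0.145, 0.264, 0], [0, 0, 0]], [[-0.145, 0.264, 0], [0, 0, 0]], [[0, 0, 0], [0, 0, 0]]])

```text
time_s: 9.9
eef_pos: [594.7, 205.2, 33.3]
orientation: [-1.363, -2.604, -0.154]
contact_force: [1.4, -1.4, 2.7]
gripper_width: 32.4
finger_force: 1.4
```

```bash
python3 -c "
from h import *
tcp();bottle('top');bottle('scene');p,t=bottle();cv2.imwrite('pics/w3.png',p[:,:,::-1])"
```

```text
t 9.9 tcp [-83.3  -0.7  33.3] toolz [ 0.222  0.    -0.975] tooly [ 0.004 -1.     0.001] F [-2.  -0.4  2.7] w 32.4 j [-0.7   0.7   0.58  1.71 -0.68  1.03  0.82]
top cap n 161 med [-49.5   1.3 104.7] min [-65.1 -13.3 100.6] max [-34.7  15.6 108.1] circ ((-50.50101089477539, 0.009724746458232403), 16.355005264282227)
scene cap n 158 med [-53.2  -0.6 107.2] min [-67.6 -13.7 100. ] max [-37.7  13.5 111.3] circ ((-52.26084899902344, 0.7701471447944641), 16.502424240112305)
wrist cap n 11653 med [-52.7   2.2 106.7] min [-68.9 -13.7 104.4] max [-36.7  18.3 108.2] circ ((-53.32808303833008, 2.158381700515747), 18.02730369567871)
```

View pics/w3.png

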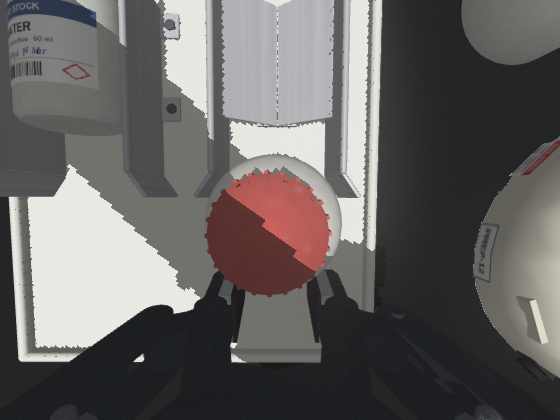

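drive_tool(series=[[[-0.12, 0.22, 0], [0, 0, 0]], [[-0.12, 0.22, 0], [0, 0, 0]], [[-0.12, 0.22, 0], [0, 0, 0]], [[-0.12, 0.22, 0], [0, 0, 0]], [[-0.142, 0.206, 0], [0, 0, 0]], [[-0.142, 0.206, 0], [0, 0, 0]], [[-0.142, 0.206, 0], [0, 0, 0]], [[-0.142, 0.206, 0], [0, 0, 0]], [[-0.142, 0.206, 0], [0, 0, 0]], [[0, 0, 0], [0, 0, 0]]])

```text
time_s: 11.05
eef_pos: [582.9, 224.0, 33.4]
orientation: [-1.363, -2.605, -0.154]
contact_force: [0.8, -1.0, 0.8]
gripper_width: 32.5
finger_force: 1.1
```

```bash
python3 -c "
from h import *
tcp();bottle('top');bottle('scene');p,t=bottle()"
```

```text
t 11.05 tcp [-61.1  -1.7  33.4] toolz [ 0.222  0.    -0.975] tooly [ 0.004 -1.     0.001] F [-1.3 -0.1  0.8] w 32.5 j [-0.73  0.69  0.58  1.73 -0.68  1.02  0.79]
top cap n 165 med [-27.2   0.4 105.1] min [-41.8 -14.7  98.3] max [-12.4  14.1 108.8] circ ((-27.740859985351562, -1.2545645236968994), 16.447080612182617)
scene cap n 154 med [-30.3  -1.4 106.8] min [-45.1 -14.2  99.4] max [-15.5  12.8 110.5] circ ((-30.10306167602539, 0.335604727268219), 16.055891036987305)
wrist cap n 11670 med [-30.5   1.2 106.7] min [-46.7 -14.8 104.4] max [-14.6  17.2 108.3] circ ((-31.073394775390625, 1.158842921257019), 17.96689796447754)
```

drive_tool(series=[[[-0.085, 0.123, 0], [0, 0, 0]], [[-0.085, 0.123, 0], [0, 0, 0]], [[-0.057, 0.082, 0], [0, 0, 0]], [[0, 0, 0], [0, 0, 0]], [[0, 0, 0], [0, 0, 0]], [[0, 0, 0], [0, 0, 0]]])

```text
time_s: 11.8
eef_pos: [580.9, 226.8, 33.3]
orientation: [-1.364, -2.605, -0.154]
contact_force: [1.9, -0.4, 1.2]
gripper_width: 32.3
finger_force: 1.3
```

```bash
python3 -c "
from h import *
tcp();bottle('top');bottle('scene');p,t=bottle()"
```

```text
t 11.8 tcp [-57.8  -1.6  33.3] toolz [ 0.222 -0.    -0.975] tooly [ 0.003 -1.     0.001] F [-1.4 -1.3  1.2] w 32.3 j [-0.74  0.69  0.58  1.73 -0.68  1.01  0.79]
top cap n 165 med [-23.9   0.3 104.8] min [-39.  -13.8  99.3] max [ -9.6  14.6 108.4] circ ((-23.87660026550293, -0.8515133857727051), 16.66815948486328)
scene cap n 147 med [-26.1  -1.7 107. ] min [-41.3 -14.3  99.8] max [-12.4  12.9 111. ] circ ((-26.64551544189453, 0.6922433376312256), 15.955269813537598)
wrist cap n 11689 med [-26.8   1.3 106.7] min [-42.9 -14.6 104.5] max [-10.8  17.3 108.3] circ ((-27.31463050842285, 1.2646619081497192), 17.91671371459961)
```

drive_tool(series=[[[-0.05, 0.073, 0], [0, 0, 0]], [[-0.05, 0.073, 0], [0, 0, 0]], [[0, 0, 0], [0, 0, 0]], [[0, 0, 0], [0, 0, 0]]])

```text
time_s: 12.35
eef_pos: [580.3, 227.8, 33.5]
orientation: [-1.365, -2.605, -0.154]
contact_force: [1.9, -2.5, 2.8]
gripper_width: 32.7
finger_force: 1.9
```

```bash
python3 -c "
from h import *
tcp();p,t=bottle();cv2.imwrite('pics/w4.png',p[:,:,::-1])"
```

```text
t 12.35 tcp [-56.6  -1.6  33.5] toolz [ 0.221 -0.    -0.975] tooly [ 0.003 -1.     0.001] F [-3.1 -0.2  2.8] w 32.7 j [-0.74  0.68  0.58  1.74 -0.68  1.01  0.78]
wrist cap n 11692 med [-25.2   1.2 106.8] min [-41.3 -14.7 104.5] max [ -9.4  17.3 108.4] circ ((-25.733840942382812, 1.1155619621276855), 18.071516036987305)
```

drive_tool(series=[[[0.5, -0.8, 0], [0, 0, 0]], [[1.2, -1.7, 0], [0, 0, 0]], [[0, 0, 4.5], [0, 0, 0]], [[0, 0, 4.5], [0, 0, 0]], [[0, 0, 4.5], [0, 0, 0]], [[0, 0, 0], [-5.25, -3.65, 0]], [[0, 0, 0], [-5.25, -3.65, 0]], [[-0.91, 1.33, 0], [0, 0, -8.2]], [[-0.91, 1.33, 0], [0, 0, -8.2]], [[-0.91, 1.33, 0], [0, 0, -8.2]], [[-0.91, 1.33, 0], [0, 0, -8.2]], [[-0.91, 1.33, 0], [0, 0, -8.2]], [[-0.91, 1.33, 0], [0, 0, -8.2]], [[-0.91, 1.33, 0], [0, 0, -8.2]], [[-0.91, 1.33, 0], [0, 0, -8.2]], [[-0.91, 1.33, 0], [0, 0, -8.2]], [[-0.91, 1.33, 0], [0, 0, -8.2]], [[-0.91, 1.33, 0], [0, 0, -8]], [[0, 0, 0], [0, 0, 0]]])

```text
time_s: 14.3
eef_pos: [494.3, 352.8, 166.7]
orientation: [2.996, 0.946, -0.005]
contact_force: [-0.2, 0.7, 0.0]
gripper_width: 32.4
finger_force: 0.0
```

```bash
python3 -c "
from h import *
tcp();bottle('top');bottle('scene')"
```

```text
t 14.3 tcp [ 95.2  -1.6 166.7] toolz [ 0.001  0.003 -1.   ] tooly [-1.    -0.009 -0.001] F [ 0.7 -0.2  0. ] w 32.4 j [-1.47  0.68  1.16  1.73 -0.67  1.19 -1.08]
top cap n 163 med [-25.1  -1.  105.1] min [-40.1 -15.   98.5] max [-10.8  12.9 108. ] circ ((-25.87630271911621, -2.4885432720184326), 15.908758163452148)
scene cap n 162 med [-29.2  -3.4 106.8] min [-42.7 -17.5 101.1] max [-14.2  11.9 110.2] circ ((-28.71155548095703, -2.316751718521118), 15.431832313537598)
```

drive_tool(series=[[[0, 0, 0], [-6.18, -4.25, 0]], [[0, 0, 0], [-6.18, -4.25, 0]], [[0, 0, 0], [-6.18, -4.25, 0]], [[0, 0, 0], [-6.18, -4.25, 0]], [[0, 0, 0], [-6.18, -4.25, 0]], [[0, 0, 0], [-6.18, -4.25, 0]], [[0, 0, 0], [-6.18, -4.25, 0]], [[0, 0, 0], [-6.18, -4.25, 0]], [[0, 0, 0], [0, 0, 0]], [[0, 0, 0], [0, 0, 0]]], fingers=0.4)

```text
time_s: 15.4
eef_pos: [497.4, 348.4, 168.3]
orientation: [2.018, 0.631, 0.358]
contact_force: [0.3, -0.4, 1.1]
gripper_width: 51.1
finger_force: 0.0
```

```bash
python3 -c "
from h import *
tcp()"
```

```text
t 15.4 tcp [ 89.8  -1.7 168.3] toolz [-0.866  0.002 -0.499] tooly [-0.499 -0.005  0.866] F [-0.5 -0.   1.1] w 51.1 j [-1.86  1.29  1.39  1.67 -0.22  1.16 -1.56]
```

drive_tool(series=[[[0, 0, -3], [0, 0, 0]], [[0, 0, -3], [0, 0, 0]], [[0, 0, -3], [0, 0, 0]], [[0, 0, -3], [0, 0, 0]], [[0, 0, 0], [0, 0, 0]], [[0, 0, 0], [0, 0, 0]]])

```text
time_s: 16.0
eef_pos: [497.9, 348.7, 51.2]
orientation: [2.02, 0.628, 0.361]
contact_force: [0.6, -0.6, 0.9]
gripper_width: 51.3
finger_force: 0.0
```

```bash
python3 -c "
from h import *
tcp();p,t=bottle();p2=ctrl.get_image('scene')[0][170:330,150:350];cv2.imwrite('pics/s5.png',np.hstack([cv2.resize(p2,(525,420))[:,:,::-1],p[:,140:415,::-1]]))"
```

```text
t 16.0 tcp [89.7 -2.3 51.2] toolz [-0.866  0.001 -0.501] tooly [-0.501 -0.001  0.866] F [-0.8 -0.2  0.9] w 51.3 j [-1.83  1.42  1.27  1.68 -0.31  1.07 -1.66]
wrist cap n 155 med [-15.1  -5.9 106.1] min [-36.5 -61.3  62.9] max [ 33.4  13.4 106.8] circ ((-26.305824279785156, -1.766808032989502), 16.68585968017578)
```

View pics/s5.png

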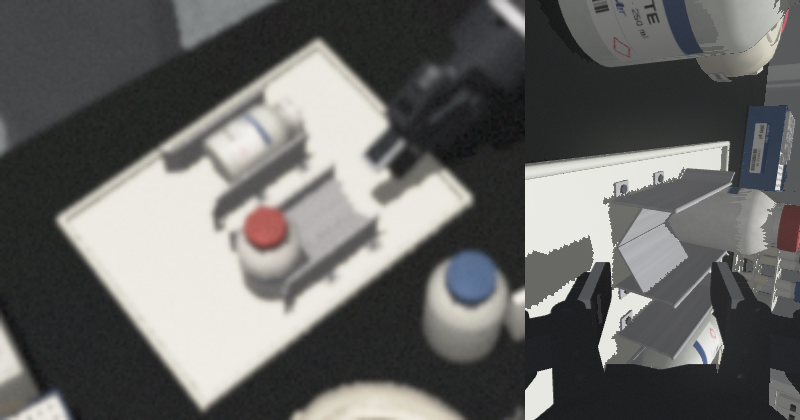

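```bash
cat > traj.py <<'E'
import numpy as np
xe=1.3 # true edge in my x (bottle true -27 ~ mine -25.7)
def bot(th):
    t=np.radians(th);h=4+6*th/90;b=min(h/max(np.cos(t),.2),20)
    ax=np.array([np.sin(t),np.cos(t)]);n=np.array([-np.cos(t),np.sin(t)])
    base=np.array([xe,2+h])+27*n-b*ax
    return base,ax,n
def cage(th,s=82):
    b,a,n=bot(th);return b+s*a
def low(th,ph,g,d,dl):
    b,a,n=bot(th);C=b+105*a-17.5*n;p=np.radians(ph)
    z=np.array([-np.sin(p),-np.cos(p)]);nn=np.array([-np.cos(p),np.sin(p)])
    return C+(d+dl)*z+g/2*nn,C
if __name__=="__main__":
    pr=None
    def out(tag,q,pr):
        X=np.array([-0.567,0.8237]);d=(q-pr) if pr is not None else q*0
        print(tag,q.round(1),"dworld cm",(np.r_[d[0]*X,d[1]]/10).round(2));return q
    for th in range(0,65,5): pr=out(f"cage {th}",cage(th),pr)
    print("lower-defined at 60,g50",low(60,60,50,8,6),low(60,60,50,18,6))
    for th in range(55,95,5): q,C=low(th,60+max(0,th-60)*.2,65,7,8);pr=out(f"low {th} C{C.round(1)}",q,pr)
E
python3 traj.py
```

```text
cage 0 [-25.7  84. ] dworld cm [ 0. -0.  0.]
cage 5 [-18.8  86. ] dworld cm [-0.39  0.57  0.2 ]
cage 10 [-11.9  87.4] dworld cm [-0.39  0.57  0.14]
cage 15 [-4.9 88.2] dworld cm [-0.4   0.57  0.08]
cage 20 [ 2.  88.3] dworld cm [-0.39  0.57  0.01]
cage 25 [ 8.8 87.7] dworld cm [-0.39  0.56 -0.06]
cage 30 [15.5 86.5] dworld cm [-0.37  0.54 -0.12]
cage 35 [21.8 84.7] dworld cm [-0.36  0.52 -0.19]
cage 40 [27.7 82.2] dworld cm [-0.34  0.49 -0.25]
cage 45 [33.2 79.1] dworld cm [-0.31  0.45 -0.31]
cage 50 [38.  75.4] dworld cm [-0.27  0.4  -0.37]
cage 55 [42.  71.2] dworld cm [-0.23  0.33 -0.42]
cage 60 [45.  66.4] dworld cm [-0.17  0.24 -0.48]
lower-defined at 60,g50 (array([49.00190528, 77.37787643]), array([73.62626094, 62.72724134])) (array([40.34165125, 72.37787643]), array([73.62626094, 62.72724134]))
low 55 C[70.9 70. ] [41.7 90.7] dworld cm [ 0.19 -0.27  2.43]
low 60 C[73.6 62.7] [44.4 83.4] dworld cm [-0.15  0.22 -0.73]
low 65 C[74.6 55. ] [45.7 76.1] dworld cm [-0.07  0.11 -0.72]
low 70 C[77.9 48.7] [49.4 70.3] dworld cm [-0.21  0.31 -0.58]
low 75 C[80.9 42.2] [52.8 64.3] dworld cm [-0.19  0.28 -0.6 ]
low 80 C[83.4 35.4] [55.6 58.1] dworld cm [-0.16  0.23 -0.62]
low 85 C[85.1 28.5] [57.8 51.7] dworld cm [-0.12  0.18 -0.64]
low 90 C[86.3 21.5] [59.4 45.1] dworld cm [-0.09  0.13 -0.66]
```

drive_tool(series=[[[0, 0, 3], [0, 0, 0]], [[0, 0, 3], [0, 0, 0]], [[0, 0, 3], [0, 0, 0]], [[0, 0, 3], [0, 0, 0]], [[0.82, -1.19, 0], [6.18, 4.25, 0]], [[0.82, -1.19, 0], [6.18, 4.25, 0]], [[0.82, -1.19, 0], [6.18, 4.25, 0]], [[0.82, -1.19, 0], [6.18, 4.25, 0]], [[0.82, -1.19, 0], [6.18, 4.25, 0]], [[0.82, -1.19, 0], [6.18, 4.25, 0]], [[0.82, -1.19, 0], [6.18, 4.25, 0]], [[0.82, -1.19, 0], [6.18, 4.25, 0]], [[0, 0, 0], [0, 0, 0]], [[0, 0, 0], [0, 0, 0]]])

```text
time_s: 17.5
eef_pos: [564.2, 249.8, 170.6]
orientation: [3.002, 0.926, 0.006]
contact_force: [-0.7, 0.7, 0.2]
gripper_width: 51.3
finger_force: 0.0
```

```bash
python3 -c "
from h import *
tcp();p,t=bottle();bottle('top');bottle('scene')"
```

```text
t 17.5 tcp [-29.3  -0.8 170.6] toolz [-0.001 -0.003 -1.   ] tooly [-1.     0.005  0.001] F [0.9 0.2 0.2] w 51.3 j [-1.21  0.62  1.06  1.71 -0.59  1.16 -0.96]
wrist cap n 6 med [-34.6  14.1 105.1] min [-35.7  12.6 104.5] max [-33.5  14.7 106.5] circ ((-34.39308166503906, 13.702881813049316), 1.3348543643951416)
  return _methods._mean(a, axis=axis, dtype=dtype,
  ret = um.true_divide(
Traceback (most recent call last):
  File "h.py", line 45, in bottle
    print(n,"cap n",len(q),"med",np.median(q,0).round(1),"min",np.percentile(q,1,axis=0).round(1),"max",np.percentile(q,99,axis=0).round(1),"circ",cv2.minEnclosingCircle(top[:,:2].astype(np.float32)))
                                                               ~~~~~~~~~~~~~^^^^^^^^^^^^
IndexError: index -1 is out of bounds for axis 0 with size 0
```

drive_tool(series=[[[-0.06, 0.08, -2], [0, 0, 0]], [[0, 0, -2], [0, 0, 0]], [[0, 0, -2], [0, 0, 0]], [[0, 0, -1.5], [0, 0, 0]], [[0, 0, -1], [0, 0, 0]], [[0, 0, 0], [0, 0, 0]], [[0, 0, 0], [0, 0, 0]]])

```text
time_s: 18.3
eef_pos: [562.1, 255.5, 83.8]
orientation: [2.997, 0.938, 0.002]
contact_force: [0.8, -0.5, 0.6]
gripper_width: 51.2
finger_force: 0.0
```

```bash
python3 -c "
from h import *
tcp();p,d,P=wcloud();s=ctrl.get_image('scene')[0][190:310,170:320];cv2.imwrite('pics/s6.png',np.hstack([cv2.resize(s,(525,420))[:,:,::-1],p[:,140:415,::-1]]))"
```

```text
t 18.3 tcp [-23.4  -2.3  83.8] toolz [-0.002 -0.001 -1.   ] tooly [-1.    -0.004  0.002] F [-0.8 -0.4  0.6] w 51.2 j [-1.16  0.71  0.97  1.78 -0.68  1.02 -0.9 ]
```

View pics/s6.png

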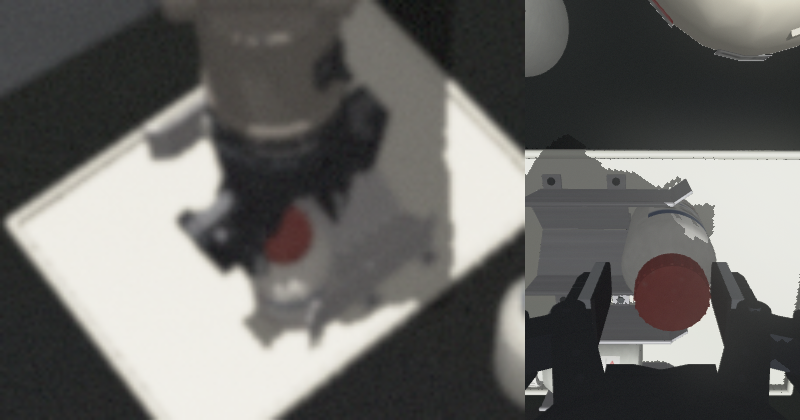

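drive_tool(series=[[[-0.195, 0.285, 0.11], [-2.06, -1.42, 0]], [[-0.195, 0.285, 0.09], [-2.06, -1.42, 0]], [[-0.195, 0.285, 0.07], [-2.06, -1.42, 0]], [[-0.195, 0.285, 0.07], [-2.06, -1.42, 0]], [[-0.2, 0.285, 0.04], [-2.06, -1.42, 0]], [[-0.2, 0.285, 0.04], [-2.06, -1.42, 0]], [[-0.195, 0.285, 0.01], [-2.06, -1.42, 0]], [[-0.195, 0.285, 0.0], [-2.06, -1.42, 0]], [[-0.195, 0.28, -0.03], [-2.06, -1.42, 0]], [[-0.195, 0.28, -0.03], [-2.06, -1.42, 0]], [[-0.185, 0.27, -0.06], [-2.06, -1.42, 0]], [[-0.185, 0.27, -0.06], [-2.06, -1.42, 0]], [[0, 0, 0], [0, 0, 0]]])

```text
time_s: 19.7
eef_pos: [537.9, 291.7, 85.1]
orientation: [2.511, 0.791, 0.21]
contact_force: [-0.9, 0.4, 0.2]
gripper_width: 51.4
finger_force: 0.0
```

```bash
cat >> h.py <<'E'
def tilt():
    """wrist cloud: cap points in tool frame-ish + cradle frame, PCA-free: white/red side points"""
    ob=ctrl.get_obs();p,d,P=wcloud();t=crad(P);hsv=cv2.cvtColor(p,cv2.COLOR_RGB2HSV)
    r=((hsv[...,0]<8)|(hsv[...,0]>172))&(hsv[...,1]>110)&(abs(t[...,1])<30)&(t[...,2]>10)&(t[...,0]>-60)&(t[...,0]<130)
    q=t[r];print("cap n",len(q),"x",np.percentile(q[:,0],[1,50,99]).round(1),"y",np.percentile(q[:,1],[1,50,99]).round(1),"z",np.percentile(q[:,2],[1,50,99]).round(1))
    # white body profile in xz near front-most camera side: extremes per height
    w=(p.min(2)>70)&(hsv[...,1]<60)&(abs(t[...,1])<28)&(t[...,2]>35)&(t[...,0]>-80)&(t[...,0]<110);q=t[w]
    for z in range(35,120,10):
        k=q[(q[:,2]>z)&(q[:,2]<z+10)]
        if len(k)>30: print(z+5,len(k),np.percentile(k[:,0],[3,97]).round(1))
    return p
E
python3 -c "
from h import *
tcp();p=tilt();np.save('w7.npy',p)"
```

```text
t 19.7 tcp [20.2 -2.9 85.1] toolz [-0.501 -0.002 -0.865] tooly [-0.865 -0.007  0.501] F [0.8 0.6 0.2] w 51.4 j [-1.61  0.97  1.22  1.81 -0.46  0.92 -1.28]
cap n 2032 x [19.5 33.2 41.2] y [-17.8  -0.6  14.7] z [ 89.1  99.2 107.4]
40 197 [-38.3  29. ]
50 260 [-32.8  28.9]
60 485 [-24.1  31.9]
70 1034 [-17.2  31.9]
80 1284 [-9.4 52.9]
90 1288 [-10.7  58.9]
100 232 [-0.1 93.9]
110 243 [ -3.3 102.8]
120 186 [  0.4 107.7]
```

drive_tool(series=[[[-0.165, 0.24, -0.09], [-2.06, -1.42, 0]], [[-0.165, 0.24, -0.09], [-2.06, -1.42, 0]], [[-0.155, 0.22, -0.12], [-2.06, -1.42, 0]], [[-0.155, 0.22, -0.12], [-2.06, -1.42, 0]], [[-0.14, 0.2, -0.15], [-2.06, -1.42, 0]], [[-0.14, 0.2, -0.15], [-2.06, -1.42, 0]], [[0, 0, 0], [0, 0, 0]], [[0, 0, 0], [0, 0, 0]]])

```text
time_s: 20.55
eef_pos: [529.8, 301.7, 79.2]
orientation: [2.267, 0.708, 0.292]
contact_force: [-0.9, -0.0, 0.5]
gripper_width: 51.0
finger_force: 0.2
```

```bash
python3 -c "
from h import *
tcp();p=tilt();s=ctrl.get_image('scene')[0][190:310,170:320];cv2.imwrite('pics/s8.png',np.hstack([cv2.resize(s,(240,200))[:,:,::-1],cv2.resize(p[:,:,::-1],(267,200)),cv2.resize(np.load('w7.npy')[:,:,::-1],(267,200))]))"
```

```text
t 20.55 tcp [33.  -2.  79.2] toolz [-0.707 -0.001 -0.707] tooly [-0.707 -0.002  0.708] F [0.5 0.7 0.5] w 51.0 j [-1.73  1.18  1.28  1.78 -0.39  0.95 -1.44]
cap n 2855 x [43.2 52.7 60.7] y [-16.    0.3  16.5] z [71.5 83.1 94.7]
40 248 [-39.2  39. ]
50 715 [-31.1  43.6]
60 997 [-19.9  45.3]
70 1223 [-7.8 68.8]
80 1469 [ 4.5 80.3]
90 577 [10.  82.7]
100 39 [16.9 21.3]
110 136 [16.7 28.1]
120 184 [25.6 37.7]
```

View pics/s8.png

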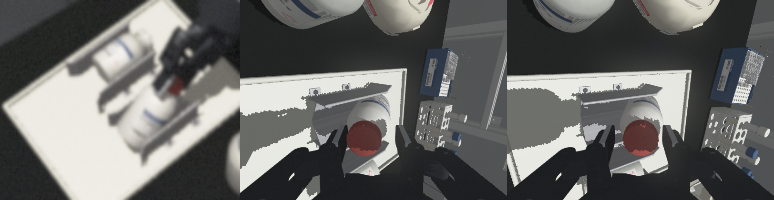

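drive_tool(series=[[[-0.135, 0.2, -0.18], [-2.06, -1.42, 0]], [[-0.135, 0.2, -0.18], [-2.06, -1.42, 0]], [[-0.115, 0.165, -0.21], [-2.06, -1.42, 0]], [[-0.115, 0.165, -0.21], [-2.06, -1.42, 0]], [[-0.085, 0.12, -0.24], [-2.06, -1.42, 0]], [[-0.085, 0.12, -0.24], [-2.06, -1.42, 0]], [[0, 0, 0], [0, 0, 0]], [[0, 0, 0], [0, 0, 0]]])

```text
time_s: 21.45
eef_pos: [523.1, 311.4, 66.7]
orientation: [2.018, 0.63, 0.362]
contact_force: [-0.7, -0.3, 0.1]
gripper_width: 51.3
finger_force: 0.1
```

```bash
python3 -c "
from h import *
tcp();p=tilt();np.save('w9.npy',p)"
```

```text
t 21.45 tcp [44.8 -1.9 66.7] toolz [-0.867 -0.    -0.499] tooly [-0.499 -0.002  0.867] F [0.1 0.7 0.1] w 51.3 j [-1.8   1.41  1.31  1.73 -0.32  1.01 -1.59]
cap n 3779 x [54.2 65.6 72. ] y [-16.   -0.8  16.7] z [54.4 68.9 83.6]
40 605 [-23.2  64.2]
50 1308 [-27.9  81.2]
60 1357 [-15.1  94.2]
70 1127 [ 2.7 45.7]
80 841 [22.4 41.3]
100 184 [36.1 82.8]
110 295 [50.2 66.9]
```

drive_tool(series=[[[0, 0, 0], [0, 0, 0]], [[0, 0, 0], [0, 0, 0]], [[0, 0, 0], [0, 0, 0]], [[0, 0, 0], [0, 0, 0]]], fingers=0.24)

```text
time_s: 21.9
eef_pos: [522.7, 311.7, 66.2]
orientation: [2.018, 0.63, 0.362]
contact_force: [0.8, 0.1, -0.3]
gripper_width: 65.0
finger_force: 0.1
```

```bash
python3 -c "
from h import *
tcp();p=tilt();np.save('w9.npy',p)
from traj import *
for th in range(60,95,5): print(th,[a.round(1) for a in low(th,60+max(0,th-60)*.2,65,7,8)])"
```

```text
t 21.9 tcp [45.2 -1.8 66.2] toolz [-0.867 -0.001 -0.499] tooly [-0.499 -0.002  0.867] F [-0.4 -0.8 -0.3] w 65.0 j [-1.8   1.41  1.31  1.73 -0.32  1.01 -1.59]
cap n 4050 x [58.9 69.7 75.4] y [-16.2  -2.   16.3] z [48.4 64.  78.4]
40 685 [-17.3  80.5]
50 1401 [-24.7  96.9]
60 1465 [-22.  100.7]
70 1781 [ 3.7 48.7]
80 382 [25.  39.6]
100 45 [34.5 87.8]
110 248 [37.8 60.3]
120 235 [54.  66.2]
60 [array([44.4, 83.4]), array([73.6, 62.7])]
65 [array([45.7, 76.1]), array([74.6, 55. ])]
70 [array([49.4, 70.3]), array([77.9, 48.7])]
75 [array([52.8, 64.3]), array([80.9, 42.2])]
80 [array([55.6, 58.1]), array([83.4, 35.4])]
85 [array([57.8, 51.7]), array([85.1, 28.5])]
90 [array([59.4, 45.1]), array([86.3, 21.5])]
```

drive_tool(series=[[[-0.056, 0.081, -0.185], [-0.41, -0.28, 0]], [[-0.056, 0.081, -0.185], [-0.41, -0.28, 0]], [[-0.056, 0.081, -0.185], [-0.41, -0.28, 0]], [[-0.056, 0.081, -0.185], [-0.41, -0.28, 0]], [[-0.056, 0.081, -0.185], [-0.41, -0.28, 0]], [[-0.056, 0.081, -0.185], [-0.41, -0.28, 0]], [[-0.056, 0.081, -0.185], [-0.41, -0.28, 0]], [[-0.056, 0.081, -0.185], [-0.41, -0.28, 0]], [[-0.056, 0.081, -0.185], [-0.41, -0.28, 0]], [[0, 0, 0], [0, 0, 0]], [[0, 0, 0], [0, 0, 0]]])

```text
time_s: 23.05
eef_pos: [517.6, 319.3, 49.4]
orientation: [1.942, 0.608, 0.381]
contact_force: [0.3, -0.0, -0.9]
gripper_width: 65.1
finger_force: 0.3
```

```bash
python3 -c "
from h import *
tcp();p=tilt()"
```

```text
t 23.05 tcp [54.3 -1.9 49.4] toolz [-0.903 -0.001 -0.429] tooly [-0.429 -0.003  0.903] F [-0.2 -0.2 -0.9] w 65.1 j [-1.82  1.49  1.3   1.7  -0.31  1.04 -1.64]
cap n 4153 x [68.2 79.8 81.6] y [-16.7  -3.   15.8] z [28.4 46.7 60.5]
40 600 [ 44.9 109.2]
50 1516 [-14.4  61.1]
60 2638 [-16.8  59.6]
70 809 [-3.1 49. ]
90 208 [48.2 66.9]
100 305 [62.3 79.2]
```

drive_tool(series=[[[-0.056, 0.081, -0.185], [-0.41, -0.28, 0]], [[-0.056, 0.081, -0.185], [-0.41, -0.28, 0]], [[-0.056, 0.081, -0.15], [-0.41, -0.28, 0]], [[-0.06, 0.085, -0.05], [0, 0, 0]], [[-0.06, 0.085, 0], [0, 0, 0]], [[0, 0, 0], [0, 0, 0]], [[0, 0, 0], [0, 0, 0]]])

```text
time_s: 23.8
eef_pos: [514.8, 323.2, 44.0]
orientation: [1.918, 0.6, 0.387]
contact_force: [-0.4, -0.0, -0.3]
gripper_width: 65.1
finger_force: 0.0
```

```bash
python3 -c "
from h import *
tcp();p=tilt()"
```

```text
t 23.8 tcp [59.2 -1.8 44. ] toolz [-0.914 -0.001 -0.406] tooly [-0.406 -0.003  0.914] F [ 0.2  0.4 -0.3] w 65.1 j [-1.83  1.52  1.3   1.69 -0.31  1.05 -1.66]
cap n 3814 x [69.8 81.3 82.6] y [-16.9  -2.9  15.5] z [24.4 41.9 56.3]
40 533 [49.8 63.6]
50 1723 [-11.4  62.8]
60 2498 [-12.9  60.7]
70 479 [-15.7  47.1]
80 86 [53. 65.]
90 377 [59.6 85.2]
100 52 [64.8 84.5]
```

drive_tool(series=[[[-0.11, 0.165, 0], [0, 0, 0]], [[-0.11, 0.165, 0], [0, 0, 0]], [[-0.11, 0.165, 0], [0, 0, 0]], [[-0.11, 0.165, 0], [0, 0, 0]], [[-0.28, 0.41, 0], [0, 0, 0]], [[-0.57, 0.82, 0], [0, 0, 0]], [[-0.85, 1.24, 0], [0, 0, 0]], [[-0.85, 1.24, 0.5], [0, 0, 0]], [[-0.57, 0.82, 1], [0, 0, 0]], [[0, 0, 3], [0, 0, 0]], [[0, 0, 3], [0, 0, 0]], [[0, 0, 0], [0, 0, 0]]])

```text
time_s: 25.05
eef_pos: [479.8, 376.6, 123.8]
orientation: [1.92, 0.598, 0.393]
contact_force: [0.4, 0.7, -0.7]
gripper_width: 64.7
finger_force: 0.0
```

Run:
```python
from h import *
tcp();p=tilt();s=ctrl.get_image('scene')[0][190:310,170:320];cv2.imwrite('pics/s10.png',np.hstack([cv2.resize(s,(375,300))[:,:,::-1],cv2.resize(p[:,:,::-1],(400,300))]))
bottle('top');bottle('scene')
for n in('top','scene'):
    t=crad(cloud(n,ctrl.get_image(n)[1])).reshape(-1,3)
    q=t[(abs(t[:,1])<29)&(t[:,2]>52)&(t[:,2]<75)&(t[:,0]>-40)&(t[:,0]<60)]
    for x in range(-40,60,10):
        k=q[(q[:,0]>x)&(q[:,0]<x+10)]
        if len(k)>8: print(n,x+5,len(k),"ymid",np.median(k[:,1]).round(1),"ztop",np.percentile(k[:,2],90).round(1))
```

```text
t 25.05 tcp [123.   -3.2 123.8] toolz [-0.914 -0.004 -0.406] tooly [-0.406  0.002  0.914] F [ 0.4 -0.8 -0.7] w 64.7 j [-1.89  1.43  1.37  1.62 -0.24  1.21 -1.64]
cap n 1612 x [68.8 81.3 82.8] y [-16.6  -1.9  15.7] z [25.3 44.6 56.7]
40 316 [-4.  62.6]
50 868 [-12.7  62.8]
60 1612 [-14.9  60.2]
70 437 [-16.3  46.6]
top cap n 66 med [76.9  3.4 53. ] min [ 71.2 -12.4  41. ] max [83.  15.1 57.6] circ ((76.07664489746094, -0.6843767166137695), 12.681402206420898)
scene cap n 39 med [73.7 -3.4 54.7] min [ 69.6 -14.8  42.7] max [78.   8.5 59.7] circ ((73.41100311279297, -1.7353620529174805), 10.93653392791748)
top -15 81 ymid -0.5 ztop 64.4
top -5 85 ymid -1.1 ztop 65.2
top 5 86 ymid 0.1 ztop 64.8
top 15 86 ymid -0.6 ztop 64.9
top 25 89 ymid -0.3 ztop 64.8
top 35 80 ymid -0.3 ztop 65.3
top 45 88 ymid 0.1 ztop 64.7
top 55 73 ymid -0.7 ztop 61.6
scene -25 32 ymid -0.5 ztop 64.3
scene -15 96 ymid -4.8 ztop 66.9
scene -5 90 ymid -4.2 ztop 67.1
scene 5 90 ymid -4.2 ztop 67.8
scene 15 85 ymid -2.9 ztop 66.6
scene 25 90 ymid -4.8 ztop 67.1
scene 35 83 ymid -3.2 ztop 67.6
scene 45 83 ymid -2.9 ztop 66.0
scene 55 47 ymid -3.0 ztop 63.4
```

View pics/s10.png

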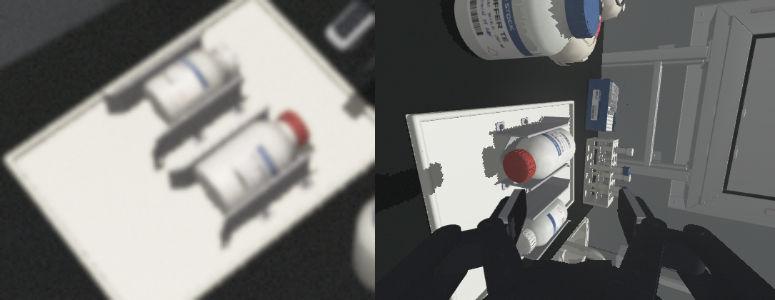

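The bottle lies level in the V with its cap pointing away, its base about 22 mm in front of the edge and its middle about 29 mm behind it. The other objects are in place and the gripper is clear.

```bash
python3 -c "
from cell import ctrl
print(ctrl.finish_job())"
```

```text
the job is handed in; nothing more can be done
None
```

The job is handed in: the bottle lies level along the V of the empty cradle, cap pointing away from where it stood, and the arm is clear of everything, after about 25 s of the 72 s allowed. The last pictures showed this and the neighbouring bottles in place; the hand-in itself returned no verdict.

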